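# Wedge the tube rack tight on the shaker

### The job

Lock the blue tube rack on the shaker: pick up the mallet and with its head tap the red wedge in from its thick end, at least two separate light taps with the mallet drawn clear in between, until the wedge stops advancing and clamps the rack firmly against the far stop. No hard blows (stay under 30 N), strike nothing but the wedge, and keep the gripper itself off the wedge and the rack. Then lay the mallet gently back down flat on its black mat, let go of it, and leave the bottle, jar and cup where they are.

Things in the scene. Friction and masses are not known exactly. Their poses are not given: they have to be found in the camera images.
- mallet: Wooden handle, black head with soft white ends, 0.3 kg, balancing 15 mm ahead of the origin. Origin: on the handle's underside, below the grip point; x along the handle towards the head, z up. Handle 22 mm wide (y), 28 mm tall, x -125 to +18 mm. Head centred at x = +34 mm, 32 mm (x) by 90 mm (y), 32 mm tall, underside level with the handle's (z = 0). Striking faces at y = +45 and -45 mm.
- mallet_face_left (a point): Centre of the mallet's +y striking face (white, 32 x 32 mm): at x = +34, y = +45, z = +16 mm from the mallet's origin. Axes as the mallet.
- mat: Black rubber mat fixed to the bench, 270 mm (x) by 170 mm (y), 6 mm thick. Origin on its underside, 15 mm on the +x side of its middle. The mallet starts on it, origin within 15 mm of this origin, handle along the mat's x within 0.15 rad, and goes back there.
- wedge: Red wedge, 140 mm long, 40 mm tall, 0.12 kg, loose on the deck between the blue slanted fence and the rack. Origin: centre of its underside. Thin tip (14 mm) at +y, in the gap; thick end (31.5 mm) at -y; drive it towards +y, the shaker's +y. Flat side +x against the rack; taper 1 in 8 on the -x side. Tight after 20 to 80 mm of travel, unknown beforehand: the fence setting differs.
- wedge_end (a point): Centre of the wedge's flat thick end face, which is to be struck (28 mm wide, 40 mm tall, facing -y): 70 mm behind the wedge's origin, 20 mm above its underside. Axes as the wedge. Pushed, it gives way at 3 to 9 N while it merely shoves the rack along; once the rack is against its stop it advances no more even at 15 N. Friction then holds it.
- rack: Blue tube rack, 100 mm (x) x 160 mm (y), 52 mm tall, 73 mm with the tube caps, about 0.3 kg, loose on the deck. Origin: centre of its underside. It starts 1.5 to 2.5 mm short of the stop on its +x side.
- shaker: White bench shaker, fixed, base 220 mm (x) x 240 mm (y). Origin: centre of its underside, on the bench. Aluminium deck 70 mm above the bench, 200 x 180 mm, with a 48 mm wide tongue under the wedge to y = -135 mm. Steel stops 28 mm high: the far stop along +x (face at x = +75 mm), short ones at y = +-81.5 mm. Blue slanted fence, 28 mm high, on the -x side. The wedge lies at about x = -39 mm.
- wash_bottle: White bottle with red cap, 58 mm across, 150 mm tall, a bystander. Origin: centre of its underside.
- jar: White specimen jar with red lid, 60 mm across, 65 mm tall, a bystander. Origin: centre of its underside.
- beaker: White open cup, 66 mm across, 85 mm tall, a bystander. Origin: centre of its underside.
Mind the look-alikes: they are no part of the job. Several things have the shape of the rack; the one meant has the colours described above.

How it is judged:
On the way, in this order (a step that is already met when the one before it is completed fails the run):
1. the mallet is picked up off the mat (height (world z) of mallet above 0.04 m and contact force between the fingers and mallet above 1 N), for 0.2 s.
2. the mallet taps the wedge (contact force between mallet and wedge above 2 N).
3. the mallet is drawn clear of the wedge (no contact for 0.1 s) (not (contact force between mallet and wedge above 0.01 N)), for 0.1 s.
4. the mallet taps the wedge again (more than 4 N) and under that tap it is tight: it presses on the rack with more than 6 N and the rack is within 1 mm of the far stop (contact force between mallet and wedge above 4 N and contact force between wedge and rack above 6 N and x of rack in the frame of shaker above 0.024 m).
At the end, for the whole second after the job is handed in: The wedge, left alone, presses on the rack with more than 6 N, stands upright (within 0.12 rad) on the deck (within 5 mm), the rack is within 1 mm of its far (+x) stop; the mallet lies flat on the mat, origin within 50 mm of the mat's origin, released; mallet, wedge and rack are at rest (contact force between wedge and rack above 6 N and x of rack in the frame of shaker above 0.024 m and angle between wedge's own z axis and vertical below 0.12 rad and z of wedge in the frame of shaker below 0.075 m and horizontal distance between mallet and mat below 0.05 m and height (world z) of mallet below 0.012 m and angle between mallet's own z axis and vertical below 0.1 rad and linear speed of mallet below 0.02 m/s and linear speed of each of wedge, rack below 0.01 m/s); the robot touches nothing.
It fails at once if the mallet strikes or presses the wedge harder than 35 N (contact force between mallet and wedge above 35 N).
It fails at once if the gripper's fingers touch the wedge or the rack (contact force between any of the arm, the fingers and wedge above 1 N or contact force between any of the arm, the fingers and rack above 1 N).
It fails at once if the mallet hits the rack or the shaker (over 5 N) (contact force between mallet and rack above 5 N or contact force between mallet and shaker above 5 N).
It fails at once if the mallet is banged down on the mat (over 120 N), or let go while more than 9 mm above it (contact force between mallet and mat above 120 N or (height (world z) of mallet above 0.015 m and not (contact force between the fingers and mallet above 0.05 N))).
It fails at once if the bottle, jar or cup is moved more than 20 mm (distance of any of wash_bottle, jar, beaker from where it was at the start of the episode above 0.02 m).
It also fails if it takes over 67 s, if anything falls off the work surface, if the arm or the gripper's body presses on something with over 40 N, if the wrist force passes 120 N, or if a joint passes its speed limit or range.

### The arm

A 6-joint arm with a two-finger parallel gripper is mounted at the origin on the work surface. World frame = base frame: x ahead of the robot, y to its left, z up, the work surface at z = 0. Lengths are in m, angles in rad, forces in N, time in s.
With the tool pointing down it reaches from about 0.375 to 0.925 m from the base axis. Payload 5.7 kg.
Tool frame: the origin (TCP) lies at the very end of the fingers, on their centre line; the grasp point (between the pads) lies 19 mm behind it; z points along the fingers, y is the line along which they close (so a half turn about z gives the same grasp; the last joint's range is limited). The gripper opens to 85 mm and grips with 20 to 120 N. Pads are 22 mm wide; open, the fingers measure 114 mm over their backs; the gripper's body (76 mm by 85 mm) begins 54 mm behind the grasp point. The pads swing forward as they close: fully open they stand 13 mm farther back than shut.
Start: joints at [1.052, 0.359, 1.51, -0, 1.272, -0.115], TCP at [0.236, 0.552, 0.231] pointing down, gripper open.
Joint ranges: [-2.97, 2.97], [-1.01, 2.36], [0.21, 2.38], [-0.96, 4.11], [0.2, 2.71], [-2.98, 2.98]. Speed limits (rad/s): [2.39, 2.39, 3.14, 3.14, 3.14, 3.14].

### API

Orientations are given as a rotation vector (axis times angle).
In Python, from bench import robot gives the robot as it stands. The module is installed in compiled form; this text tells all that it offers.
- The arm moves only by the shell command python3 -m inch 'ROWS' [FORCE]. ROWS is a JSON object whose one key "deltas" holds a list of rows, each a list of 3 entries, a list of its own where there are three numbers: the closure, from 0 (fully open) to 1 (shut), then the shift along the tool's x, y, z in m, then the turn, a rotation vector about the tool's x, y, z in degrees. In form: {"deltas": [[gripper, [dx, dy, dz], [ax, ay, az]], ...]}. A call has 1 to 10 rows; each row shifts and turns the commanded pose from where the row before left it, along the tool's axes as they then stand; what a row does not reach is not made up. A row lasts 1/12 s, in which the tool goes at most 41.7 mm and 7.16 degrees, less where a joint would pass 70% of its speed; a pose out of reach is approached as far as the arm can. A call with a gripper value outside its range is refused whole. The fingers move at their own pace and stop on an object; FORCE is the grip in N (left out, the last holds). Time passes only in rows, so rows that do not move let the fingers close. It gives the time, the measured TCP pose, the force, the opening and the grip force at its end, in the units of the state.
- robot.read_state(): the state, without advancing time (a new reading comes with each control period).
- robot.read_camera(name): name is "side" or "top"; returns (picture, depth): 480x640x3 uint8, red, green, blue; 480x640 float32, m along the optical axis (not along the pixel's ray), 0 where there is no reading.
- robot.camera_params(name): a dict with "camera_matrix" (3x3 intrinsics, pixels), "k1" (the pictures are not rectified: a ray, as slopes to the right and down, at radius r is drawn at 1 + k1 r^2 times it, then the intrinsics apply), "pose" (4x4, takes a point from camera to world coordinates). Camera axes: x right, y down, z forward; pixel columns grow to the right and rows downward; lengths in m; the calibration is good to about 2 mm. A picture is of the moment at which its call begins. camera_params takes no time and is no camera call.
- robot.job_done(): hands the job in; it is judged then, once.
The state is a dict: "t": time; "joint_positions": joint angles; "qd": joint speeds; "joint_torque": joint torques, N m; "tool_pos": TCP position; "orientation": TCP orientation; "force": force on the tool from outside, world axes, zero at the start; "wrist_torque": the same for the moment, N m; "gripper_width": opening from 0.0 (shut) to 1.0 (fully open); "finger_force": force on a finger pad.
Only numpy, scipy, OpenCV 4.12 (cv2) and the standard library are available. Lean on these libraries where they do the work, as an engineer would, in place of code of your own. Each camera call takes 0.05 s, during which the arm holds its last target. There are 200 camera calls.

## Working session

There is one attempt and no reset: what is moved stays moved. The work goes in short steps, Python scripts to look and compute and a shell command to move; the robot and the scene stay as the last step left them, time stands still between calls to the robot, and variables do not carry over. Pictures are saved under pics/ and viewed, at most 10 in all, crops included, and the job is handed in when it is done.

```bash
mkdir -p pics
cat > h.py <<'E'
import numpy as np, cv2
from bench import robot
from scipy.spatial.transform import Rotation as R
def snap(n):
    im,d=robot.read_camera(n); np.savez(f'/tmp/{n}.npz',im=im,d=d); return im,d
def load(n):
    z=np.load(f'/tmp/{n}.npz'); return z['im'],z['d']
def unproj(n,uv,depth):
    p=robot.camera_params(n); K=np.array(p['camera_matrix'],float); T=np.array(p['pose'])
    uv=np.asarray(uv,float).reshape(-1,1,2)
    xy=cv2.undistortPoints(uv,K,np.array([p['k1'],0,0,0.]))[:,0]
    z=np.asarray(depth,float).reshape(-1,1)
    c=np.hstack([xy*z,z]); return c@T[:3,:3].T+T[:3,3]
def cloud(n,im,d):
    v,u=np.mgrid[0:480,0:640]; P=unproj(n,np.stack([u,v],-1).reshape(-1,2),d.reshape(-1)).reshape(480,640,3)
    P[d<=0]=np.nan; return P
E
python3 - <<'E'
from h import *
for n in('top','side'):
    im,d=snap(n); cv2.imwrite(f'pics/{n}1.png',im[:,:,::-1])
    p=robot.camera_params(n);print(n,p)
print(robot.read_state())
E
```

```text
top {'camera_matrix': array([[553.89736001,   0.        , 314.74283378],
       [  0.        , 553.89736001, 239.96740139],
       [  0.        ,   0.        ,   1.        ]]), 'k1': -0.17563617680069266, 'pose': array([[ 0.01505505, -0.98096593,  0.19359545,  0.39416525],
       [-0.99983815, -0.01667681, -0.00675001,  0.02961018],
       [ 0.00985008, -0.19346249, -0.98105822,  1.18780371],
       [ 0.        ,  0.        ,  0.        ,  1.        ]])}
side {'camera_matrix': array([[449.31483587,   0.        , 321.05406857],
       [  0.        , 449.31483587, 237.32541923],
       [  0.        ,   0.        ,   1.        ]]), 'k1': -0.09619718849641602, 'pose': array([[ 0.7125226 , -0.38325747,  0.5877289 ,  0.03144655],
       [-0.70154063, -0.40386894,  0.58713766, -0.54241816],
       [ 0.01234055, -0.83066455, -0.55663643,  0.6319611 ],
       [ 0.        ,  0.        ,  0.        ,  1.        ]])}
{'t': 0.1, 'joint_positions': array([ 1.05189974e+00,  3.59456425e-01,  1.51133788e+00, -2.80535861e-05,
        1.27250921e+00, -1.15116957e-01]), 'qd': array([-0.00111712, -0.00245737, -0.00134404, -0.00017534, -0.00219544,
        0.00039544]), 'joint_torque': array([ 7.64291617e-04, -5.28645480e+01, -2.79353249e+01, -2.67003916e-04,
        4.78115762e-03,  2.26875432e-05]), 'tool_pos': array([0.23545193, 0.55119256, 0.23051848]), 'orientation': array([-6.29840920e-01, -3.07728900e+00,  2.56621344e-03]), 'force': array([-0.25867922, -0.13025593, -0.14592497]), 'wrist_torque': array([-0.01455946,  0.01674482,  0.00486979]), 'finger_force': 0.0, 'gripper_width': 1.0017225113312256}
```

View pics/top1.png

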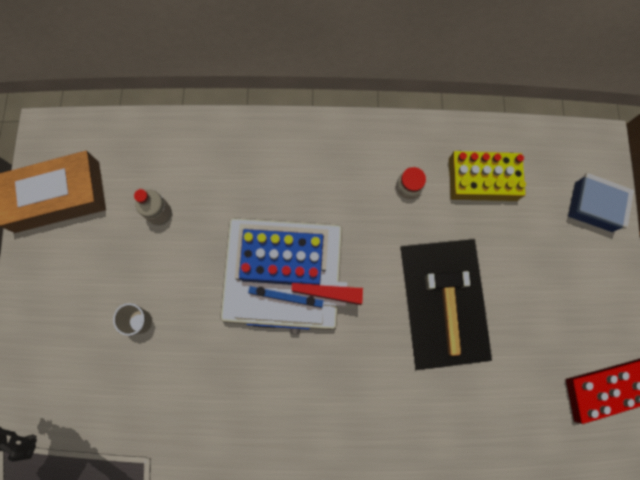

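View pics/side1.png

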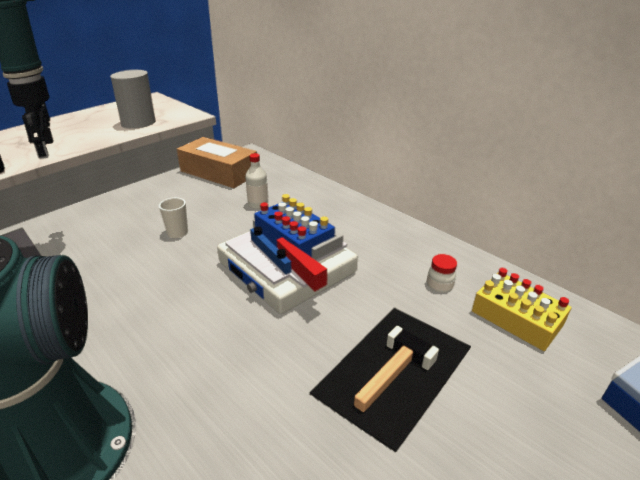

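The blue rack on the white shaker (282,257) fits. The look-alikes are the yellow rack (488,175), the red rack (610,390) and the blue-grey box (600,203). The mallet lies on its mat with its handle at (452,320) and its head at (448,280). I'll confirm in an enlarged crop and measure.

Run:
```python
from h import *
im,d=load('top'); P=cloud('top',im,d)
c=cv2.resize(im[205:375,215:495],None,fx=2.8,fy=2.8,interpolation=cv2.INTER_CUBIC);cv2.imwrite('pics/crop1.png',c[:,:,::-1])
hsv=cv2.cvtColor(im,cv2.COLOR_RGB2HSV)
def rep(name,m):
    Q=P[m]; Q=Q[~np.isnan(Q[:,0])]
    (cx,cy),s,a=cv2.minAreaRect((Q[:,:2]*1000).astype(np.float32))
    print(name,len(Q),'med z',np.median(Q[:,2]).round(4),'rect mm',np.round([cx,cy,*s,a],1),'box',np.round(cv2.boxPoints(((cx,cy),s,a))).tolist())
    return Q
v,u=np.mgrid[0:480,0:640]
H,S,V=[hsv[...,i].astype(int) for i in range(3)]
z=P[...,2]
red=((H<8)|(H>172))&(S>130)&(V>90)&(u>288)&(u<370)&(v>275)&(v<310)&(z>.095)&(z<.125)
Q=rep('wedge top',red)
w=(H>8)&(H<30)&(S>90)&(u>435)&(u<470)&(v>285)&(v<362)&(z>.02)
Q=rep('handle',w); A=Q[:,:2]-Q[:,:2].mean(0); e=np.linalg.svd(A,full_matrices=0)[2][0]; print('axis',e*np.sign(e[0]))
hd=(z>.025)&(u>420)&(u<478)&(v>262)&(v<295)&~w; rep('head',hd)
mat=(V<50)&(u>395)&(u<497)&(v>235)&(v<372)&(z<.02)&(z>-.01); rep('mat',mat)
sh=(S<70)&(V>110)&(u>215)&(u<350)&(v>212)&(v<335)&(z>.045)&(z<.085); rep('shaker top',sh)
rk=(H>100)&(H<130)&(S>120)&(u>230)&(u<330)&(v>222)&(v<290)&(z>.11); rep('rack',rk)
fn=(H>95)&(H<130)&(S>100)&(u>240)&(u<330)&(v>284)&(v<312)&(z>.088)&(z<.108); rep('fence',fn)
```

```text
wedge top 830 med z 0.1091 rect mm [503.5  -3.3 139.2  29.4  85.5] box [[483.0, -72.0], [513.0, -74.0], [524.0, 65.0], [494.0, 67.0]]
handle 763 med z 0.0319 rect mm [ 455.9 -268.6  143.7   29.1    2.6] box [[383.0, -257.0], [385.0, -286.0], [528.0, -280.0], [527.0, -251.0]]
axis [0.9970866  0.07627792]
head 633 med z 0.0365 rect mm [ 541.3 -262.4   33.    91.2    4.2] box [[522.0, -218.0], [528.0, -309.0], [561.0, -307.0], [554.0, -216.0]]
mat 7486 med z 0.0048 rect mm [ 494.  -263.7  265.8  166.9    6.3] box [[353.0, -195.0], [371.0, -361.0], [635.0, -332.0], [617.0, -166.0]]
shaker top 5494 med z 0.0562 rect mm [550.1  82.5 253.4 220.3  87. ] box [[433.0, -38.0], [654.0, -50.0], [667.0, 203.0], [447.0, 215.0]]
rack 2426 med z 0.1213 rect mm [562.9  88.6 156.6 115.7  87.3] box [[501.0, 13.0], [617.0, 8.0], [624.0, 164.0], [509.0, 170.0]]
fence 383 med z 0.0972 rect mm [495.4  78.1 146.4  12.7  80.1] box [[476.0, 7.0], [489.0, 5.0], [514.0, 149.0], [502.0, 151.0]]
```

View pics/crop1.png

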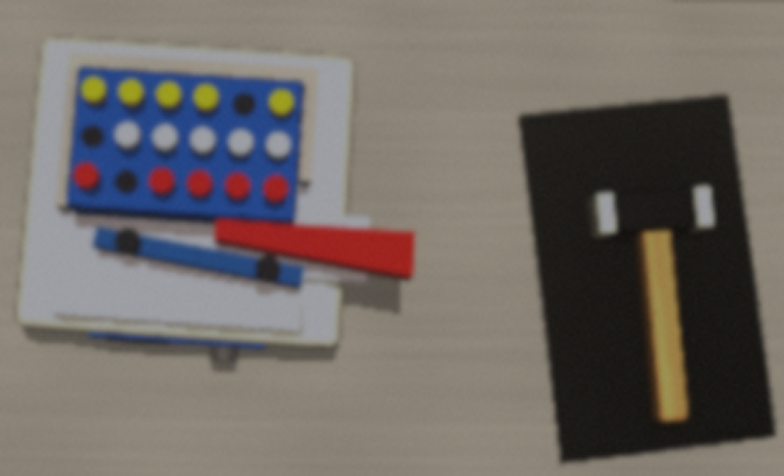

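The crop confirms the blue rack with its red wedge on the white shaker: wedge thick end at about (413,255) in the crop, fence at (200,255), mallet at right. All measured sizes agree with the description. Next I work out the approach move.

```bash
cat >> h.py <<'E'
def plan(x,y,z,yaw):
    """turn about tool z (after levelling) then shift in tool axes (mm) so tool y is along world dir yaw+90 (mod 180), tool z down"""
    s=robot.read_state(); Rm=R.from_rotvec(s['orientation']).as_matrix()
    best=None
    for k in(0,180):
        a=np.radians(yaw+k); Y=np.array([-np.sin(a),np.cos(a),0]); Z=np.array([0,0,-1.]); X=np.cross(Y,Z)
        T=np.stack([X,Y,Z],1); rv=np.degrees(R.from_matrix(Rm.T@T).as_rotvec())
        if best is None or np.linalg.norm(rv)<np.linalg.norm(best[0]): best=(rv,T)
    rv,T=best; d=np.array([x,y,z])-s['tool_pos']
    print('turn deg',rv.round(2),'shift mm after turn',(1000*T.T@d).round(1),'before',(1000*Rm.T@d).round(1))
    print('t',round(s['t'],2),'pos',s['tool_pos'].round(4),'q',s['joint_positions'].round(2),'F',s['force'].round(2),'w',round(float(s['gripper_width']),3),'ff',round(float(s['finger_force']),2))
E
python3 -c "
from h import *
plan(.508,-.267,.16,4.3)"
```

```text
turn deg [ -0.09  -0.03 -27.43] shift mm after turn [-210.4 -836.3   70.5] before [-572.1 -645.2   71.5]
t 0.1 pos [0.2355 0.5512 0.2305] q [ 1.05  0.36  1.51 -0.    1.27 -0.12] F [-0.26 -0.13 -0.15] w 1.002 ff 0.0
```

```bash
S='[0,[-0.0238,-0.0269,0],[0,0,0]]'; python3 -m inch '{"deltas":[[0,[-0.012,-0.0135,0],[0,0,0]],[0,[-0.0238,-0.0269,0],[0,0,0]],[0,[-0.0238,-0.0269,0],[0,0,0]],[0,[-0.0238,-0.0269,0],[0,0,0]],[0,[-0.0238,-0.0269,0],[0,0,0]],[0,[-0.0238,-0.0269,0],[0,0,0]],[0,[-0.0238,-0.0269,0],[0,0,0]],[0,[-0.0238,-0.0269,0],[0,0,0]],[0,[-0.0238,-0.0269,0],[0,0,0]],[0,[-0.0238,-0.0269,0],[0,0,0]]]}' 40
python3 -m inch '{"deltas":[[0,[-0.0238,-0.0269,0],[0,0,0]],[0,[-0.0238,-0.0269,0],[0,0,0]],[0,[-0.0238,-0.0269,0],[0,0,0]],[0,[-0.0238,-0.0269,0],[0,0,0]],[0,[-0.0238,-0.0269,0],[0,0,0]],[0,[-0.0238,-0.0269,0],[0,0,0]],[0,[-0.0238,-0.0269,0],[0,0,0]],[0,[-0.0238,-0.0269,0],[0,0,0]],[0,[-0.0238,-0.0269,0],[0,0,0]],[0,[-0.0238,-0.0269,0],[0,0,0]]]}'
python3 -m inch '{"deltas":[[0,[-0.0238,-0.0269,0],[0,0,0]],[0,[-0.0238,-0.0269,0],[0,0,0]],[0,[-0.0238,-0.0269,0],[0,0,0]],[0,[-0.0238,-0.0269,0],[0,0,0]],[0,[0,0,0],[0,0,-7]],[0,[0,0,0],[0,0,-7]],[0,[0,0,0],[0,0,-7]],[0,[0,0,0],[0,0,-6.4]],[0,[0,0,0],[0,0,0]],[0,[0,0,0],[0,0,0]]]}'
python3 -c "
from h import *
plan(.508,-.267,.028,4.3)"
```

```text
t: 0.93
tool_pos: [0.3432, 0.2261, 0.2311]
orientation: [-0.629, -3.078, 0.0]
force: [-0.0, 0.4, 0.4]
gripper_width: 1.001
finger_force: 0.0
t: 1.77
tool_pos: [0.4564, -0.1149, 0.2311]
orientation: [-0.631, -3.077, -0.0]
force: [0.9, 0.2, 0.7]
gripper_width: 1.003
finger_force: 0.0
t: 2.6
tool_pos: [0.5015, -0.2493, 0.231]
orientation: [0.111, -3.139, -0.0]
force: [0.2, -0.0, -0.1]
gripper_width: 1.0
finger_force: 0.0
turn deg [ 0.02 -0.03 -0.23] shift mm after turn [ -5.1 -18.1 203. ] before [ -5.3 -18.2 203. ]
t 2.6 pos [ 0.5015 -0.2493  0.231 ] q [-0.58  0.3   1.6  -0.    1.24 -2.23] F [ 0.17 -0.03 -0.15] w 1.0 ff 0.0
```

```bash
python3 -m inch '{"deltas":[[0,[-0.004,-0.018,0.015],[0,0,-0.2]],[0,[0,0,0.03],[0,0,0]],[0,[0,0,0.03],[0,0,0]],[0,[0,0,0.03],[0,0,0]],[0,[0,0,0.03],[0,0,0]],[0,[0,0,0.025],[0,0,0]],[0,[0,0,0.02],[0,0,0]],[0,[0,0,0.01],[0,0,0]],[0,[0,0,0],[0,0,0]],[0,[0,0,0],[0,0,0]]]}' 40
python3 - <<'E'
from h import *
plan(.507,-.267,.009,4.3)
im,d=snap('side'); c=cv2.resize(im[270:450,290:490],None,fx=3,fy=3,interpolation=cv2.INTER_CUBIC);cv2.imwrite('pics/s2.png',c[:,:,::-1])
E
```

```text
t: 3.43
tool_pos: [0.5071, -0.267, 0.0414]
orientation: [0.12, -3.139, -0.0]
force: [0.3, -0.6, 0.1]
gripper_width: 1.002
finger_force: 0.0
turn deg [ 0.01 -0.02  0.09] shift mm after turn [ 0.1  0.1 32.4] before [ 0.1  0.1 32.4]
t 3.43 pos [ 0.5071 -0.267   0.0414] q [-0.61  0.55  1.75 -0.    0.84 -2.25] F [ 0.28 -0.64  0.15] w 1.002 ff 0.0
```

View pics/s2.png

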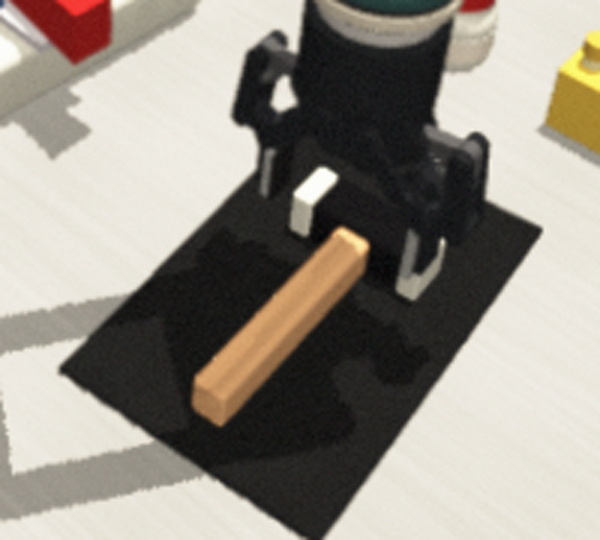

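The fingers straddle the handle just behind the head: left pad near (270,170) in the crop, right pad near (410,250). I'll shift 3 mm back for margin and go down.

```bash
python3 -m inch '{"deltas":[[0,[0.003,0,0.008],[0,0,0]],[0,[0,0,0.01],[0,0,0]],[0,[0,0,0.008],[0,0,0]],[0,[0,0,0.005],[0,0,0]],[0,[0,0,0],[0,0,0]],[0,[0,0,0],[0,0,0]]]}'
python3 -m inch '{"deltas":[[0.5,[0,0,0],[0,0,0]],[0.5,[0,0,0],[0,0,0]],[1,[0,0,0],[0,0,0]],[1,[0,0,0],[0,0,0]],[1,[0,0,0],[0,0,0]],[1,[0,0,0],[0,0,0]],[1,[0,0,0],[0,0,0]],[1,[0,0,0],[0,0,0]]]}' 70
```

```text
t: 3.98
tool_pos: [0.5037, -0.2671, 0.0098]
orientation: [0.122, -3.138, -0.001]
force: [-0.2, 0.1, 0.2]
gripper_width: 0.999
finger_force: 0.0
t: 4.65
tool_pos: [0.5044, -0.2675, 0.0108]
orientation: [-0.122, 3.139, -0.001]
force: [-0.7, 0.4, 5.2]
gripper_width: 0.245
finger_force: 69.8
```

```bash
python3 -m inch '{"deltas":[[1,[0,0,-0.004],[0,0,0]],[1,[0,0,-0.01],[0,0,0]],[1,[0,0,-0.02],[0,0,0]],[1,[0,0,-0.02],[0,0,0]],[1,[0,0,-0.02],[0,0,0]],[1,[0,0,-0.02],[0,0,0]],[1,[0,0,-0.016],[0,0,0]],[1,[0,0,0],[0,0,0]],[1,[0,0,0],[0,0,-3.75]],[1,[0,0,0],[0,0,-3.75]]]}'
python3 -m inch '{"deltas":[[1,[0,0,0],[0,0,0]],[1,[0,0,0],[0,0,0]],[1,[0,0,0],[0,0,0]]]}'
python3 - <<'E'
from h import *
im,d=snap('top'); P=cloud('top',im,d)
snap('side')
s=robot.read_state(); plan(.5,-.15,.084,-3.2)
hsv=cv2.cvtColor(im,cv2.COLOR_RGB2HSV); H,S,V=[hsv[...,i].astype(int) for i in range(3)]; z=P[...,2]
v,u=np.mgrid[0:480,0:640]
wt=(S<60)&(V>110)&(u>395)&(u<500)&(v>225)&(v<300)&(z>.10)&(z<.17)
n,l,st,c=cv2.connectedComponentsWithStats(wt.astype(np.uint8))
for i in range(1,n):
    if st[i,4]>15:
        q=P[l==i]; print(c[i].round(1),st[i,4],np.nanmedian(q,0).round(4),'zmax',np.nanpercentile(q[:,2],90).round(4),'y',np.nanpercentile(q[:,1],[3,97]).round(4),'x',np.nanpercentile(q[:,0],[3,97]).round(4))
c=cv2.resize(im[205:375,215:495],None,fx=2.8,fy=2.8,interpolation=cv2.INTER_CUBIC);cv2.imwrite('pics/t3.png',c[:,:,::-1])
E
```

```text
t: 5.48
tool_pos: [0.5036, -0.267, 0.1201]
orientation: [0.332, -3.124, -0.0]
force: [-0.3, 0.8, -2.7]
gripper_width: 0.246
finger_force: 69.0
t: 5.73
tool_pos: [0.5036, -0.267, 0.1197]
orientation: [0.324, -3.124, -0.001]
force: [0.6, -1.1, -2.1]
gripper_width: 0.24
finger_force: 68.9
turn deg [ 0.02 -0.04 15.09] shift mm after turn [ 10.4 116.8  35.9] before [-20.4 115.5  36. ]
t 5.83 pos [ 0.5039 -0.2672  0.1199] q [-0.61  0.44  1.7  -0.    1.01 -2.39] F [-0.68 -0.56 -2.05] w 0.24 ff 68.92
[441.1 276.6] 108 [ 0.5318 -0.2208  0.1457] zmax 0.1476 y [-0.2285 -0.2139] x [0.5182 0.5465]
```

View pics/t3.png

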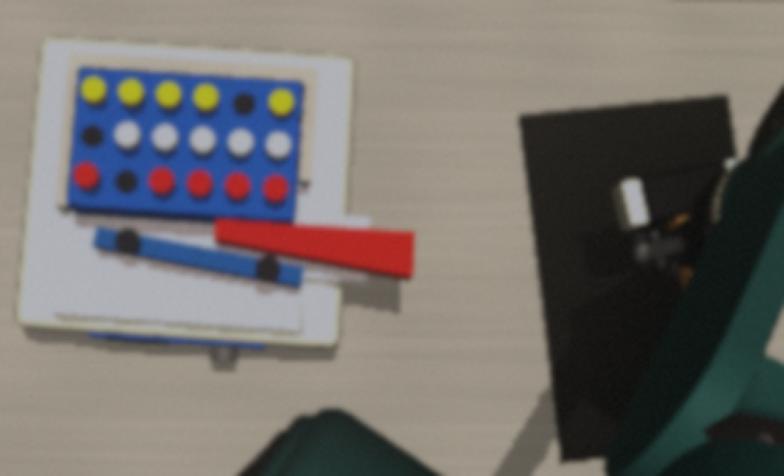

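Top view: the mallet hangs level in the gripper, with its left white face at crop (632,203). My turn went the wrong way, so I'll turn back +15° and go to the start position behind the wedge.

```bash
python3 -m inch '{"deltas":[[1,[0,0,0],[0,0,3.8]],[1,[0,0,0],[0,0,3.8]],[1,[0,0,0],[0,0,3.8]],[1,[0,0,0],[0,0,3.7]],[1,[0.006,0.012,0],[0,0,0]],[1,[0.011,0.02,0],[0,0,0]],[1,[0.011,0.02,0],[0,0,0]],[1,[0.011,0.02,0],[0,0,0]],[1,[0.011,0.02,0],[0,0,0]],[1,[0.0045,0.012,0],[0,0,0]]]}'
python3 -m inch '{"deltas":[[1,[0,0,0.008],[0,0,0]],[1,[0,0,0.014],[0,0,0]],[1,[0,0,0.014],[0,0,0]],[1,[0,0,0],[0,0,0]],[1,[0,0,0],[0,0,0]],[1,[0,0,0],[0,0,0]]]}'
python3 - <<'E'
from h import *
im,d=snap('top'); im2,d2=snap('side'); plan(.4556,-.15,.084,-3.2)
a=cv2.resize(im[240:345,285:425],(800,600),interpolation=cv2.INTER_CUBIC)
a=cv2.resize(a,(400,300)); b=cv2.resize(im2[215:335,250:410],(400,300),interpolation=cv2.INTER_CUBIC)
cv2.imwrite('pics/m4.png',np.hstack([a,b])[:,:,::-1])
E
```

```text
t: 6.67
tool_pos: [0.4524, -0.1574, 0.1199]
orientation: [-0.083, -3.137, -0.003]
force: [-0.3, 0.5, -2.9]
gripper_width: 0.242
finger_force: 69.0
t: 7.17
tool_pos: [0.456, -0.1611, 0.0845]
orientation: [0.086, 3.14, -0.001]
force: [0.1, 0.3, -2.6]
gripper_width: 0.245
finger_force: 68.9
turn deg [-0.04  0.07  0.06] shift mm after turn [ 1.2 11.1  0.9] before [ 1.1 11.1  0.9]
t 7.27 pos [ 0.4561 -0.1611  0.0849] q [-0.48  0.39  1.92 -0.    0.83 -2.  ] F [-0.4   0.09 -2.45] w 0.237 ff 68.89
```

View pics/m4.png

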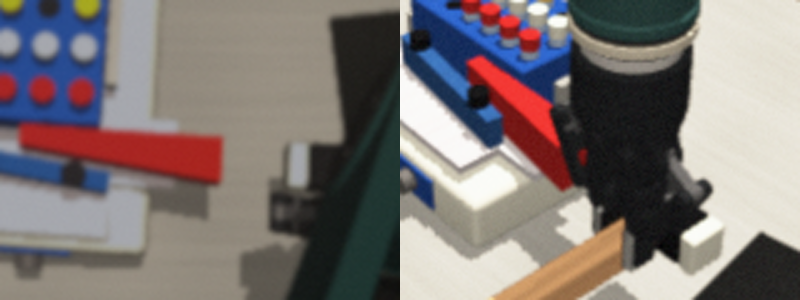

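Top (left half): the white face at (298,166) lines up with the wedge end at (220,160), with about a 45 mm gap. Starting the first light tap.

```bash
python3 -m inch '{"deltas":[[1,[0,0.006,0],[0,0,0]],[1,[0,0.01,0],[0,0,0]],[1,[0,0.01,0],[0,0,0]],[1,[0,0.008,0],[0,0,0]],[1,[0,0.004,0],[0,0,0]],[1,[0,0,0],[0,0,0]]]}'
python3 -m inch '{"deltas":[[1,[0,0.002,0],[0,0,0]],[1,[0,0.002,0],[0,0,0]]]}'
python3 -m inch '{"deltas":[[1,[0,0.002,0],[0,0,0]],[1,[0,0.002,0],[0,0,0]]]}'
python3 -m inch '{"deltas":[[1,[0,0.002,0],[0,0,0]]]}'
python3 -m inch '{"deltas":[[1,[0,0.002,0],[0,0,0]]]}'
```

```text
t: 7.77
tool_pos: [0.4572, -0.1211, 0.0843]
orientation: [-0.083, -3.14, -0.0]
force: [-0.4, -0.1, -2.4]
gripper_width: 0.245
finger_force: 68.9
t: 7.93
tool_pos: [0.4579, -0.1186, 0.0844]
orientation: [0.086, 3.14, -0.001]
force: [0.5, -0.3, -2.5]
gripper_width: 0.245
finger_force: 68.9
t: 8.1
tool_pos: [0.458, -0.1147, 0.0843]
orientation: [0.086, 3.14, -0.001]
force: [0.1, -0.6, -1.8]
gripper_width: 0.238
finger_force: 69.0
t: 8.18
tool_pos: [0.4581, -0.1127, 0.0843]
orientation: [0.086, 3.14, -0.001]
force: [0.2, -0.4, -2.0]
gripper_width: 0.24
finger_force: 69.0
t: 8.27
tool_pos: [0.4581, -0.1106, 0.0843]
orientation: [-0.086, -3.14, 0.0]
force: [-0.4, -0.4, -3.2]
gripper_width: 0.24
finger_force: 69.0
```

```bash
for i in 1; do python3 -m inch '{"deltas":[[1,[0,0.002,0],[0,0,0]]]}'|grep -E "pos|force:"
python3 -m inch '{"deltas":[[1,[0,0.002,0],[0,0,0]]]}'|grep -E "pos|force:"
python3 -m inch '{"deltas":[[1,[0,0.002,0],[0,0,0]]]}'|grep -E "pos|force:"; done
python3 - <<'E'
from h import *
im,d=snap('top'); P=cloud('top',im,d); hsv=cv2.cvtColor(im,cv2.COLOR_RGB2HSV); H,S,V=[hsv[...,i].astype(int) for i in range(3)]; z=P[...,2]
v,u=np.mgrid[0:480,0:640]
red=((H<8)|(H>172))&(S>130)&(V>70)&(u>288)&(u<370)&(v>275)&(v<310)&(z>.095)&(z<.125)
q=P[red]; print('wedge y',np.nanpercentile(q[:,1],[1,99]).round(4))
wt=(S<60)&(V>110)&(u>340)&(u<400)&(v>265)&(v<320)&(z>.10)&(z<.13)
q=P[wt];print(len(q),'face y',np.nanpercentile(q[:,1],[3,97]).round(4),np.nanmedian(q,0))
E
```

```text
tool_pos: [0.4583, -0.1086, 0.0843]
force: [-0.1, -1.0, -2.2]
finger_force: 69.0
tool_pos: [0.4583, -0.1065, 0.0843]
force: [-0.1, -1.4, -2.7]
finger_force: 69.0
tool_pos: [0.4584, -0.1045, 0.0843]
force: [0.6, -0.8, -2.6]
finger_force: 69.0
wedge y [-0.06    0.0694]
46 face y [-0.0712 -0.0619] [ 0.50267406 -0.06567547  0.10979528]
```

Contact is made and the wedge slides easily (~1 N). Continuing the push.

```bash
python3 -m inch '{"deltas":[[1,[0,0.002,0],[0,0,0]],[1,[0,0.002,0],[0,0,0]]]}'|grep -E "pos|force:"
python3 -m inch '{"deltas":[[1,[0,0.002,0],[0,0,0]]]}'|grep -E "pos|^force:"
python3 -m inch '{"deltas":[[1,[0,0.001,0],[0,0,0]]]}'|grep -E "pos|^force:"
python3 -m inch '{"deltas":[[1,[0,0.001,0],[0,0,0]]]}'|grep -E "pos|^force:"
```

```text
tool_pos: [0.4586, -0.1005, 0.0843]
force: [0.8, -0.8, -3.1]
finger_force: 69.0
tool_pos: [0.4587, -0.0984, 0.0843]
force: [-0.4, -0.8, -3.2]
tool_pos: [0.4587, -0.0973, 0.0843]
force: [0.1, -1.7, -2.8]
tool_pos: [0.4588, -0.0964, 0.0843]
force: [-0.2, 0.3, -2.7]
```

```bash
f(){ grep -E "pos|^force:"|tr '\n' ' '; echo; }
python3 -m inch '{"deltas":[[1,[0,0.002,0],[0,0,0]]]}'|f
python3 -m inch '{"deltas":[[1,[0,0.002,0],[0,0,0]]]}'|f
python3 -m inch '{"deltas":[[1,[0,0.002,0],[0,0,0]]]}'|f
python3 -m inch '{"deltas":[[1,[0,0.002,0],[0,0,0]]]}'|f
python3 -m inch '{"deltas":[[1,[0,0.002,0],[0,0,0]]]}'|f
```

```text
tool_pos: [0.459, -0.0946, 0.0843] force: [-0.7, -1.3, -2.6] 
tool_pos: [0.4591, -0.0925, 0.0843] force: [-0.1, -1.7, -3.5] 
tool_pos: [0.4592, -0.0904, 0.0843] force: [-1.3, -1.3, -2.2] 
tool_pos: [0.4593, -0.0884, 0.0843] force: [0.2, 0.2, -2.9] 
tool_pos: [0.4594, -0.0864, 0.0843] force: [-0.8, -0.0, -2.8]
```

```bash
cat >> h.py <<'E'
def look(tag=None):
    im,d=snap('top'); P=cloud('top',im,d); hsv=cv2.cvtColor(im,cv2.COLOR_RGB2HSV); H,S,V=[hsv[...,i].astype(int) for i in range(3)]; z=P[...,2]
    v,u=np.mgrid[0:480,0:640]
    red=((H<8)|(H>172))&(S>130)&(V>70)&(u>250)&(u<370)&(v>282)&(v<310)&(z>.095)&(z<.118)
    q=P[red]; print('wedge y',np.nanpercentile(q[:,1],[1,99]).round(4),'n',len(q))
    wt=(S<60)&(V>110)&(u>310)&(u<400)&(v>265)&(v<320)&(z>.10)&(z<.13)
    q=P[wt]
    if len(q): print('face y',np.nanpercentile(q[:,1],97).round(4))
    rk=(H>100)&(H<130)&(S>120)&(u>230)&(u<330)&(v>222)&(v<290)&(z>.115)&(z<.13); print('rack med',np.nanmean(P[rk],0).round(4))
    if tag: cv2.imwrite(f'pics/{tag}.png',cv2.resize(im[215:335,215:375],(800,600),interpolation=cv2.INTER_CUBIC)[:,:,::-1])
E
python3 -c "
from h import *
look('k5')"
```

```text
wedge y [-0.0405  0.0928] n 826
face y 0.0001
rack med [0.5682 0.0885 0.1212]
```

View pics/k5.png

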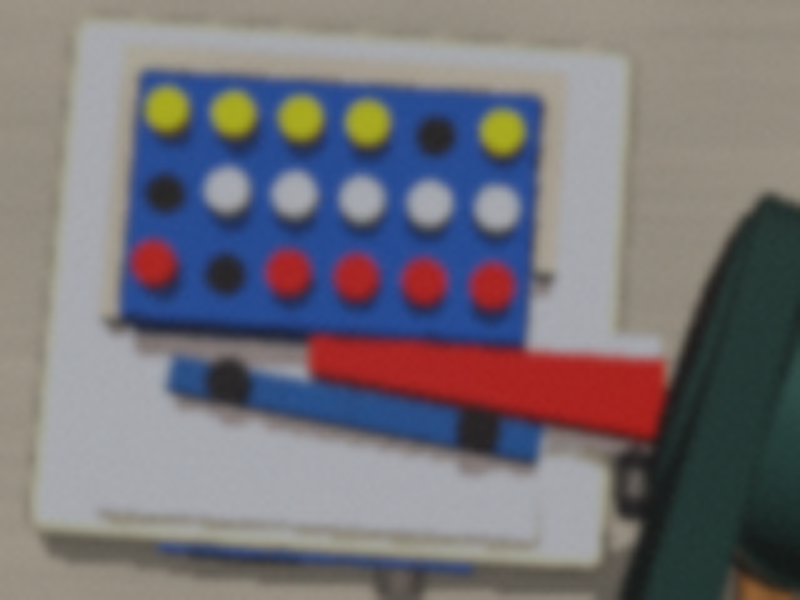

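The wedge (tip at (312,355), end at (660,395)) has advanced ~28 mm and is just about filling the gap between fence and rack. I'll continue gently until the force rises.

```bash
f(){ grep -E "pos|^force:"|tr '\n' ' '; echo; }
python3 -m inch '{"deltas":[[1,[0,0.0015,0],[0,0,0]]]}'|f
python3 -m inch '{"deltas":[[1,[0,0.0015,0],[0,0,0]]]}'|f
python3 -m inch '{"deltas":[[1,[0,0.0015,0],[0,0,0]]]}'|f
python3 -m inch '{"deltas":[[1,[0,0.0015,0],[0,0,0]]]}'|f
python3 -m inch '{"deltas":[[1,[0,0.0015,0],[0,0,0]]]}'|f
```

```text
tool_pos: [0.4595, -0.085, 0.0843] force: [-0.1, -0.2, -2.1] 
tool_pos: [0.4596, -0.0835, 0.0843] force: [-0.1, -1.7, -1.7] 
tool_pos: [0.4597, -0.082, 0.0843] force: [0.3, 0.3, -2.4] 
tool_pos: [0.4597, -0.0805, 0.0843] force: [-0.1, 0.0, -3.2] 
tool_pos: [0.4598, -0.079, 0.0843] force: [-0.0, -1.6, -3.2]
```

```bash
f(){ grep -E "pos|^force:"|tr '\n' ' '; echo; }
python3 -m inch '{"deltas":[[1,[0,0.0015,0],[0,0,0]]]}'|f
python3 -m inch '{"deltas":[[1,[0,0.0015,0],[0,0,0]]]}'|f
python3 -m inch '{"deltas":[[1,[0,0.0015,0],[0,0,0]]]}'|f
python3 -m inch '{"deltas":[[1,[0,0.0015,0],[0,0,0]]]}'|f
python3 -c "
from h import *
look()"
```

```text
tool_pos: [0.4599, -0.0775, 0.0843] force: [-0.5, -0.8, -2.7] 
tool_pos: [0.46, -0.076, 0.0843] force: [-1.0, -1.9, -2.4] 
tool_pos: [0.46, -0.0745, 0.0843] force: [-1.2, 0.5, -2.6] 
tool_pos: [0.4601, -0.073, 0.0843] force: [-0.0, -0.6, -2.8] 
wedge y [-0.0229  0.1062] n 770
rack med [0.5681 0.0883 0.1212]
```

```bash
f(){ grep -E "pos|^force:"|tr '\n' ' '; echo; }
python3 -m inch '{"deltas":[[1,[0,0.0015,0],[0,0,0]]]}'|f
python3 -m inch '{"deltas":[[1,[0,0.0015,0],[0,0,0]]]}'|f
python3 -m inch '{"deltas":[[1,[0,0.0015,0],[0,0,0]]]}'|f
python3 -m inch '{"deltas":[[1,[0,0.0015,0],[0,0,0]]]}'|f
python3 -m inch '{"deltas":[[1,[0,0.0015,0],[0,0,0]]]}'|f
python3 -m inch '{"deltas":[[1,[0,0.001,0],[0,0,0]]]}'|f
```

```text
tool_pos: [0.4603, -0.0716, 0.0843] force: [0.6, -1.3, -2.3] 
tool_pos: [0.4603, -0.0701, 0.0843] force: [0.0, -0.7, -2.7] 
tool_pos: [0.4604, -0.0685, 0.0843] force: [-1.0, -0.1, -3.2] 
tool_pos: [0.4605, -0.067, 0.0843] force: [0.5, -1.1, -2.4] 
tool_pos: [0.4606, -0.0655, 0.0843] force: [0.1, 0.1, -2.5] 
tool_pos: [0.4606, -0.0645, 0.0843] force: [-0.4, -0.5, -2.9]
```

```bash
f(){ grep -E "pos|^force:"|tr '\n' ' '; echo; }
python3 -m inch '{"deltas":[[1,[0,0.0015,0],[0,0,0]]]}'|f
python3 -m inch '{"deltas":[[1,[0,0.0015,0],[0,0,0]]]}'|f
python3 -m inch '{"deltas":[[1,[0,0.0015,0],[0,0,0]]]}'|f
python3 -m inch '{"deltas":[[1,[0,0.001,0],[0,0,0]]]}'|f
python3 -c "
from h import *
look()"
```

```text
tool_pos: [0.4608, -0.0633, 0.0844] force: [-0.2, -2.1, -2.8] 
tool_pos: [0.4611, -0.0618, 0.0844] force: [0.9, -2.4, -3.0] 
tool_pos: [0.4613, -0.0604, 0.0844] force: [0.9, -2.1, -3.0] 
tool_pos: [0.4615, -0.0593, 0.0845] force: [1.2, -3.1, -3.1] 
wedge y [-0.0033  0.1201] n 702
face y 0.0068
rack med [0.5688 0.0883 0.1213]
```

Now ~3 N: the wedge is biting and the rack is starting to move. A bit more, then draw clear.

```bash
f(){ grep -E "pos|^force:"|tr '\n' ' '; echo; }
python3 -m inch '{"deltas":[[1,[0,0.0015,0],[0,0,0]]]}'|f
python3 -m inch '{"deltas":[[1,[0,0.0015,0],[0,0,0]]]}'|f
python3 -m inch '{"deltas":[[1,[0,0.0015,0],[0,0,0]]]}'|f
python3 -m inch '{"deltas":[[1,[0,0.0015,0],[0,0,0]]]}'|f
python3 -m inch '{"deltas":[[1,[0,-0.004,0],[0,0,0]],[1,[0,-0.008,0],[0,0,0]],[1,[0,-0.006,0],[0,0,0]],[1,[0,0,0],[0,0,0]],[1,[0,0,0],[0,0,0]],[1,[0,0,0],[0,0,0]]]}'|f
python3 -c "
from h import *
look('k6');plan(.461,-.0535,.084,-3.2)"
```

```text
tool_pos: [0.4617, -0.058, 0.0845] force: [1.8, -3.9, -3.2] 
tool_pos: [0.4617, -0.0564, 0.0845] force: [1.3, -3.3, -2.2] 
tool_pos: [0.4617, -0.0548, 0.0845] force: [1.9, -3.7, -2.7] 
tool_pos: [0.4616, -0.0532, 0.0844] force: [1.3, -3.3, -3.2] 
tool_pos: [0.4599, -0.0712, 0.0842] force: [0.2, 0.3, -2.5] 
wedge y [-0.0072  0.1257] n 772
face y -0.0089
rack med [0.5697 0.0888 0.1213]
turn deg [ 0.01 -0.03  0.04] shift mm after turn [-0.  17.6  0.2] before [-0.1 17.6  0.2]
t 12.02 pos [ 0.46   -0.0711  0.0842] q [-0.3   0.37  1.95  0.    0.82 -1.82] F [ 0.22 -0.41 -2.41] w 0.242 ff 68.99
```

View pics/k6.png

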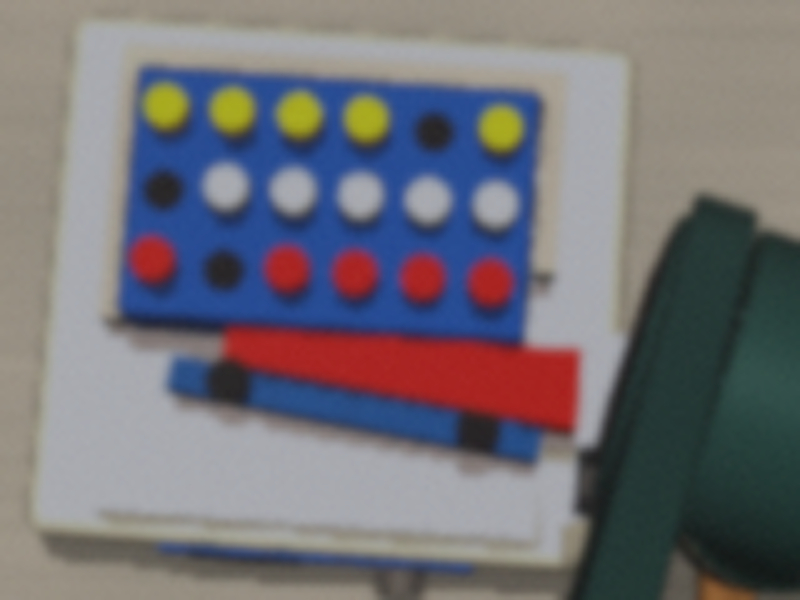

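The mallet is drawn clear and the wedge end is visible at (578,390), seated between fence and rack. Second tap, with the mallet 3 mm further from the rack.

```bash
f(){ grep -E "pos|^force:"|tr '\n' ' '; echo; }
python3 -m inch '{"deltas":[[1,[0.003,0.003,0],[0,0,0]],[1,[0,0.006,0],[0,0,0]],[1,[0,0.004,0],[0,0,0]],[1,[0,0.002,0],[0,0,0]],[1,[0,0.001,0],[0,0,0]],[1,[0,0.001,0],[0,0,0]]]}'|f
python3 -m inch '{"deltas":[[1,[0,0.0015,0],[0,0,0]]]}'|f
python3 -m inch '{"deltas":[[1,[0,0.0015,0],[0,0,0]]]}'|f
python3 -m inch '{"deltas":[[1,[0,0.0015,0],[0,0,0]]]}'|f
python3 -m inch '{"deltas":[[1,[0,0.0015,0],[0,0,0]]]}'|f
```

```text
tool_pos: [0.4583, -0.0536, 0.0843] force: [-0.5, 0.6, -2.8] 
tool_pos: [0.4584, -0.0525, 0.0843] force: [-0.8, -3.3, -1.8] 
tool_pos: [0.4586, -0.0513, 0.0844] force: [0.2, -3.0, -3.1] 
tool_pos: [0.4589, -0.0499, 0.0844] force: [1.6, -2.7, -2.7] 
tool_pos: [0.4591, -0.0483, 0.0844] force: [0.2, -4.0, -3.2]
```

```bash
f(){ grep -E "pos|^force:"|tr '\n' ' '; echo; }
python3 -m inch '{"deltas":[[1,[0,0.001,0],[0,0,0]]]}'|f
python3 -m inch '{"deltas":[[1,[0,0.001,0],[0,0,0]]]}'|f
python3 -m inch '{"deltas":[[1,[0,0.001,0],[0,0,0]]]}'|f
```

```text
tool_pos: [0.4592, -0.0473, 0.0845] force: [2.3, -3.4, -3.1] 
tool_pos: [0.4594, -0.0463, 0.0845] force: [1.7, -3.4, -2.8] 
tool_pos: [0.4593, -0.0453, 0.0845] force: [2.5, -3.4, -3.2]
```

```bash
f(){ grep -E "pos|^force:"|tr '\n' ' '; echo; }
python3 -m inch '{"deltas":[[1,[0,0.001,0],[0,0,0]]]}'|f
python3 -m inch '{"deltas":[[1,[0,0.001,0],[0,0,0]]]}'|f
python3 -m inch '{"deltas":[[1,[0,0.001,0],[0,0,0]]]}'|f
python3 -c "
from h import *
look()"
```

```text
tool_pos: [0.4593, -0.0447, 0.0845] force: [0.5, -11.2, -1.8] 
tool_pos: [0.4593, -0.0447, 0.0846] force: [-0.9, -15.8, -0.4] 
tool_pos: [0.4592, -0.0445, 0.0846] force: [-2.6, -21.7, -1.8] 
wedge y [0.0184 0.1337] n 587
rack med [0.5704 0.0887 0.1212]
```

Tight: 22 N with no further advance, and the rack has moved 2.2 mm onto the stop. Drawing clear, then lifting and heading back to the mat.

```bash
f(){ grep -E "pos|^force:|^t:"|tr '\n' ' '; echo; }
python3 -m inch '{"deltas":[[1,[0,-0.003,0],[0,0,0]],[1,[0,-0.008,0],[0,0,0]],[1,[0,-0.015,0],[0,0,0]],[1,[0,-0.02,0],[0,0,0]],[1,[0,-0.02,-0.01],[0,0,0]],[1,[0,-0.02,-0.02],[0,0,0]],[1,[0,-0.02,-0.006],[0,0,0]],[1,[0,-0.01,0],[0,0,0]],[1,[0,0,0],[0,0,-4]],[1,[0,0,0],[0,0,-4.5]]]}'|f
python3 -m inch '{"deltas":[[1,[0,0,0],[0,0,0]],[1,[0,0,0],[0,0,0]]]}'|f
python3 - <<'E'
from h import *
look(); plan(.505,-.265,.12,5.0)
E
```

```text
t: 14.23 tool_pos: [0.4517, -0.1579, 0.1198] force: [0.5, 0.4, -2.6] 
t: 14.4 tool_pos: [0.4516, -0.1571, 0.1196] force: [0.0, -0.1, -2.1] 
wedge y [0.0006 0.1321] n 726
face y 0.0013
rack med [0.5708 0.0893 0.1213]
turn deg [ 0.06 -0.08  0.24] shift mm after turn [ -43.6 -112.1   -0.3] before [ -43.1 -112.2   -0.5]
t 14.45 pos [ 0.4518 -0.1572  0.1197] q [-0.48  0.33  1.89  0.    0.92 -2.14] F [-0.53  0.75 -1.23] w 0.237 ff 69.56
```

```bash
f(){ grep -E "pos|^force:|^t:"|tr '\n' ' '; echo; }
python3 -m inch '{"deltas":[[1,[-0.005,-0.01,0],[0,0,0]],[1,[-0.008,-0.022,0],[0,0,0]],[1,[-0.008,-0.022,0],[0,0,0]],[1,[-0.008,-0.022,0],[0,0,0]],[1,[-0.008,-0.022,0],[0,0,0]],[1,[-0.006,-0.014,0.01],[0,0,0]],[1,[0,0,0.02],[0,0,0]],[1,[0,0,0.02],[0,0,0]],[1,[0,0,0.018],[0,0,0]],[1,[0,0,0.012],[0,0,0]]]}'|f
python3 -m inch '{"deltas":[[1,[0,0,0.008],[0,0,0]],[1,[0,0,0],[0,0,0]],[1,[0,0,0],[0,0,0]]]}'|f
python3 - <<'E'
from h import *
im,d=snap('side'); plan(.505,-.265,.012,4.3)
cv2.imwrite('pics/s7.png',cv2.resize(im[270:450,290:490],None,fx=3,fy=3,interpolation=cv2.INTER_CUBIC)[:,:,::-1])
E
```

```text
t: 15.28 tool_pos: [0.5054, -0.2654, 0.0383] force: [-0.0, 0.0, -2.7] 
t: 15.53 tool_pos: [0.506, -0.2655, 0.0321] force: [0.5, 0.9, -2.7] 
turn deg [-0.04  0.04  1.05] shift mm after turn [ 1.3  0.9 20.7] before [ 1.3  0.9 20.7]
t 15.58 pos [ 0.5064 -0.2658  0.0327] q [-0.6   0.56  1.76 -0.    0.82 -2.27] F [ 0.57 -0.67 -2.6 ] w 0.243 ff 69.57
```

View pics/s7.png

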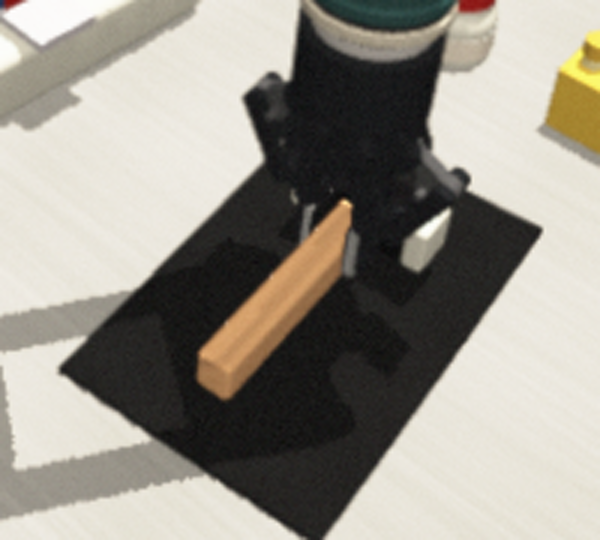

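The mallet hangs level ~21 mm above the mat, with its handle end at (218,370) in the crop. Lowering gently.

```bash
f(){ grep -E "pos|^force:|^t:"|tr '\n' ' '; echo; }
python3 -m inch '{"deltas":[[1,[0,0,0.006],[0,0,0]],[1,[0,0,0.006],[0,0,0]],[1,[0,0,0.004],[0,0,0]],[1,[0,0,0.002],[0,0,0]],[1,[0,0,0.001],[0,0,0]],[1,[0,0,0],[0,0,0]]]}'|f
python3 -m inch '{"deltas":[[1,[0,0,0.001],[0,0,0]]]}'|f
python3 -m inch '{"deltas":[[1,[0,0,0.001],[0,0,0]],[1,[0,0,0],[0,0,0]]]}'|f
```

```text
t: 16.08 tool_pos: [0.5056, -0.2652, 0.0131] force: [-0.4, -0.5, -2.2] 
t: 16.17 tool_pos: [0.506, -0.2654, 0.0125] force: [0.1, 0.1, -2.2] 
t: 16.33 tool_pos: [0.5058, -0.2654, 0.0113] force: [-1.1, 0.3, -2.3]
```

```bash
f(){ grep -E "pos|force:|^t:|width"|tr '\n' ' '; echo; }
python3 -m inch '{"deltas":[[1,[0,0,0.0007],[0,0,0]],[1,[0,0,0],[0,0,0]]]}'|f
python3 -m inch '{"deltas":[[1,[0,0,0.0005],[0,0,0]],[1,[0,0,0],[0,0,0]]]}'|f
```

```text
t: 16.5 tool_pos: [0.5059, -0.2654, 0.0108] force: [0.0, 0.3, -1.8] gripper_width: 0.243 finger_force: 69.9 
t: 16.67 tool_pos: [0.5059, -0.2654, 0.0108] force: [-1.2, 0.7, 3.7] gripper_width: 0.24 finger_force: 70.6
```

Contact with the mat. I open the fingers and rise straight up.

```bash
f(){ grep -E "pos|force:|^t:|width"|tr '\n' ' '; echo; }
python3 -m inch '{"deltas":[[0.6,[0,0,0],[0,0,0]],[0.6,[0,0,0],[0,0,0]],[0.3,[0,0,0],[0,0,0]],[0,[0,0,0],[0,0,0]],[0,[0,0,0],[0,0,0]],[0,[0,0,0],[0,0,0]],[0,[0,0,0],[0,0,0]],[0,[0,0,0],[0,0,0]]]}' 20|f
python3 -m inch '{"deltas":[[0,[0.001,0,-0.006],[0,0,0]],[0,[0,0,-0.015],[0,0,0]],[0,[0,0,-0.03],[0,0,0]],[0,[0,0,-0.03],[0,0,0]],[0,[0,0,-0.03],[0,0,0]],[0,[0,0,-0.03],[0,0,0]],[0,[0,0,-0.02],[0,0,0]],[0,[0.03,0,-0.01],[0,0,0]],[0,[0.03,0,0],[0,0,0]],[0,[0,0,0],[0,0,0]]]}'|f
python3 - <<'E'
from h import *
look(); im,_=load('top'); im2,_=snap('side')
cv2.imwrite('pics/end.png',np.hstack([cv2.resize(im[150:400,110:510],(400,250)),cv2.resize(im2[150:400,150:550],(400,250))])[:,:,::-1])
E
```

```text
t: 17.33 tool_pos: [0.5058, -0.2654, 0.0101] force: [1.0, -0.0, -0.3] gripper_width: 0.995 finger_force: 0.0 
t: 18.17 tool_pos: [0.4403, -0.2701, 0.1819] force: [-1.0, 1.1, -0.8] gripper_width: 1.0 finger_force: 0.0 
wedge y [0.0006 0.1319] n 729
face y 0.0049
rack med [0.5708 0.0894 0.1213]
```

View pics/end.png

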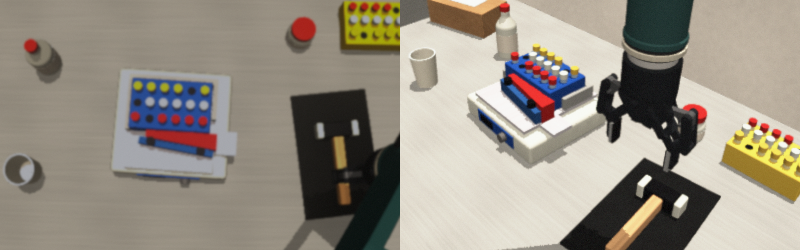

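The final view shows the wedge seated against the blue rack (top half, about (180,140)), the mallet flat on the mat (about (338,150)) and the bystanders in place. The gripper is clear, so I hand in.

```bash
python3 -c "
from bench import robot
print(robot.job_done())"
```

```text
the job is handed in; nothing more can be done
None
```

I locked the rack in two taps and handed the job in: the wedge stopped advancing at about 22 N with the rack up against its far stop, and the mallet lies released on its mat; the hand-in gave no pass or fail verdict.

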